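Fit the spare control card, then hold the key switch on

TASK

Stand the spare control card (orange top rail) on edge in the free slot of the card rack, the one with the orange tabs, right down on the slot floor, and let go of it. Then take the red-headed key from its wooden stand, push it fully home in the key switch, wiggling it if the sticky pins hold it up, and only then turn it clockwise a quarter turn to its stop against the return spring; finish there, still gripping the key and holding it turned. Do not disturb the two cards already in the rack or the tools lying about.

Things in the scene. Friction and masses are not known exactly. Their poses are not given: they have to be found in the camera images.
- spare_card: the loose circuit card to fit: green board in an aluminium frame with an orange top rail, 90 mm long (its x), 8 mm thick (its y), 80 mm high (its z), 0.12 kg; flat sides, the rail is the top 26 mm on both sides; origin at the centre of its underside. Starts standing on edge in the groove of card_stand, its underside 8 mm above the bench.
- card_stand: fixed light wooden stand, 110 x 56 x 32 mm, with a 12 mm wide groove along its x that holds the spare card; groove floor 8 mm above the bench; origin at the centre of its underside
- card_rack: fixed grey rack, base 112 (x) x 150 (y) x 10 mm, origin at the centre of its underside. Three slots along its x, 50 mm apart in y: 11 mm wide between ribs 40 mm above the bench, flared lips (about 20 mm open) up to 48 mm, 96 mm long between end stops, floors 10 mm above the bench
- slot_tabs: two fixed orange tabs (30 mm wide, 24 mm high), one at each end of the free slot, just outside it; origin on the slot floor at the middle of the free slot, x along the slot, y across it, z up. The seated card has its origin here, its x along this x either way round
- card_a: a card with a grey top rail already standing in another slot of the rack, same size as the spare card; leave it
- card_b: the other card with a grey top rail already standing in the rack, same size; leave it
- key: loose key standing blade down, 70 mm tall, 0.05 kg: steel blade 18 (x) x 4 (y) x 30 mm, dark collar 26 x 14 x 4 mm, red head 34 (x) x 10 (y) x 36 mm. Origin at the blade tip, z up: collar underside at z = 30 mm, head from 34 to 70 mm. Fits the keyhole either way round. Starts in key_stand, collar on its top, tip 6 mm above the bench
- key_stand: fixed brown wooden block, 60 x 56 x 36 mm, with an upright 22 x 8 mm slot along its x for the key; origin at the centre of its underside
- switch_box: fixed key switch: grey and yellow box 90 x 90 x 58 mm with a steel ring (54 mm across) on top round the brass plug; ring top 61 mm above the bench. A black cable gland sticks out at its +x side; black mark at the rest position (+x), green mark at the turned position (-y). Origin at the centre of its underside
- keyhole (a point): middle of the keyhole's mouth, on the brass plug's face, 60 mm above the bench, on its upright turning axis; z up, x along the keyhole (turns with the plug). Hole 20 (x) x 6 (y) mm, 40 mm deep, mouth bevelled to 24 x 10 mm: 1 mm of play beside the blade. Sprung pins 11 and 20 mm down jam the blade: push with 10 to 20 N, less while twisting a little to and fro. Home = collar on the plug face, key origin 30 mm below this point
- key_plug (a joint): angle of the plug in rad: 0 at rest (keyhole along the box's x), grows clockwise seen from above to its stop at 1.57. A spring (0.06 N m per rad) turns it back as soon as it is let go. Because of play the key turns up to 0.15 rad before the plug follows
- tape_black: loose roll of black tape, 67 mm across, 18 mm high, beyond the switch; origin at the centre of its underside; a bystander
- spirit_level: loose red spirit level, 270 x 21 x 45 mm, left of the rack; origin at the centre of its underside; a bystander
- spanner_17: loose steel spanner lying at the left, 233 mm long; origin at the centre of its underside; a bystander
- hammer: loose hammer with a wooden shaft lying at the right, 292 mm long; origin at the centre of its underside; a bystander
Mind the look-alikes: they are no part of the job. What is shaped like the key but green is not meant. Leave any yellow look-alike of the spare_card alone.

How it is judged:
By the outcome, as a careful person would: the job done as asked, in the order asked, and still so for the second after the job is handed in, while the arm keeps its last pose, push and grip.
It also fails if it takes over 64 s, if anything falls off the work surface, if the arm or the gripper's body presses on something with over 40 N, if the wrist force passes 120 N, or if a joint passes its speed limit or range.

ROBOT

A 7-joint arm with a two-finger parallel gripper is mounted at the origin on a cart in front of the work surface, level with it; the furniture and walls round the work are solid. World frame = base frame: x ahead of the robot, y to its left, z up, the work surface at z = 0. Lengths are in m, angles in rad, forces in N, time in s.
With the tool pointing down it reaches from about 0.35 to 0.9 m from the base axis. Payload 8.1 kg.
Tool frame: the origin (TCP) lies at the centre of the arm's flange, where the gripper is bolted on; the fingertips stand 173 mm ahead of it and the grasp point (between the pads) lies 155 mm ahead of it; z points along the fingers, y is the line along which they close (so a half turn about z gives the same grasp; the last joint's range is limited). The gripper opens to 85 mm and grips with 20 to 120 N. Pads are 22 mm wide; open, the fingers measure 114 mm over their backs; the gripper's body (76 mm by 85 mm) begins 54 mm behind the grasp point. The pads swing forward as they close: fully open they stand 13 mm farther back than shut.
Start: joints at [-1.275, 0.434, 0.025, 1.573, -0.012, 1.134, -0.075], TCP at [0.243, 0.576, 0.405] pointing down, gripper open.
Joint ranges: [-2.62, 2.62], [-0.44, 2.09], [-1.27, 1.32], [0.08, 2.57], [-1.32, 4.46], [0.12, 2], [-2.74, 2.74]. Speed limits (rad/s): [2.22, 2.22, 3.01, 3.01, 3.14, 3.14, 3.14].

INTERFACE

Orientations are given as a unit quaternion [w, x, y, z].
In Python, from bench import robot gives the robot as it stands. The module is installed in compiled form; this text tells all that it offers.
- The arm moves only by the tool send_rows, never from a script. Its argument "deltas" is a list of rows, each an object with "offset": the shift along the tool's x, y, z in units of 40 mm (1.0 is 40 mm), a list of three; "rotation": the turn, a rotation vector about the tool's x, y, z in rad, a list of three. In form: [{"offset": [dx, dy, dz], "rotation": [ax, ay, az]}, ...]. A call has 1 to 12 rows; each row shifts and turns the commanded pose from where the row before left it, along the tool's axes as they then stand; what a row does not reach is not made up. A row lasts 1/12 s, in which the tool goes at most 41.7 mm and 7.16 degrees, less where a joint would pass 70% of its speed; a pose out of reach is approached as far as the arm can. A call is refused whole if a number of a shift passes 1 or a number of a turn 0.125, either way. A call with a gripper value outside its range is refused whole. "fingers" is the finger opening in mm, from 0 to 85.4, set as the call begins (left out, the last holds). The fingers move at their own pace and stop on an object; "newtons" is the grip in N (left out, the last holds). Time passes only in rows, so rows that do not move let the fingers close. It gives the time, the measured TCP pose, the force, the opening and the grip force at its end, in the units of the state.
- robot.read_state(): the state, without advancing time (a new reading comes with each control period).
- robot.capture(name): name is "scene" or "top" or "wrist"; returns a dict with "image" (384x512x3 uint8, red, green, blue), "depth" (384x512 float32, m along the optical axis (not along the pixel's ray), 0 where there is no reading), "camera_matrix" (3x3 intrinsics, pixels), "cam_to_world" (4x4, takes a point from camera to world coordinates); the wrist camera has in their place "tool_from_camera" (4x4, takes a point from camera to tool coordinates, whose origin is the TCP and whose axes are the flange's). Camera axes: x right, y down, z forward; pixel columns grow to the right and rows downward; lengths in m; the calibration is good to about 2 mm. A picture is of the moment at which its call begins: read the wrist's pose just before it.
- robot.finish_job(): hands the job in; it is judged then, once.
The state is a dict: "t": time; "joints": joint angles; "qd": joint speeds; "joint_torque": joint torques, N m; "position": TCP position; "ee_rot": TCP orientation; "contact_force": force on the tool from outside, world axes, zero at the start; "ft_torque": the same for the moment, N m; "grip_width": finger opening in m; "gripper_force": force on a finger pad.
Only numpy, scipy, OpenCV 4.12 (cv2) and the standard library are available. Lean on these libraries where they do the work, as an engineer would, in place of code of your own. Each camera call takes 0.05 s, during which the arm holds its last target. There are 200 camera calls.

## Working session

There is one attempt and no reset: what is moved stays moved. The work goes in short steps, Python scripts to look and compute and a tool call to move; the robot and the scene stay as the last step left them, time stands still between calls to the robot, and variables do not carry over. Pictures are saved under pics/ and viewed, at most 10 in all, crops included, and the job is handed in when it is done.

Besides the shell and the picture viewer there is one more tool, called after "Call:" by a JSON object that holds its "fn" and its "kwargs", one argument or row to a line. send_rows: Moves the arm, as the interface text tells. Its arguments: {"type":"object","properties":{"deltas":{"type":"array","items":{"type":"object","properties":{"offset":{"type":"array","items":{"type":"number"}},"rotation":{"type":"array","items":{"type":"number"}}}}},"fingers":{"type":"number"},"newtons":{"type":"number"}},"required":["deltas"]}

```bash
mkdir -p pics; cat > h.py <<'E'
import numpy as np,cv2
from bench import robot
def cap(n):
    s=robot.read_state(); c=robot.capture(n)
    if n=='wrist':
        from scipy.spatial.transform import Rotation as R
        q=s['ee_rot']; T=np.eye(4); T[:3,:3]=R.from_quat([q[1],q[2],q[3],q[0]]).as_matrix(); T[:3,3]=s['position']
        c['cam_to_world']=T@c['tool_from_camera']
    np.savez(f'{n}.npz',**c); return c
def load(n): return dict(np.load(f'{n}.npz'))
def pts(c):
    d=c['depth'];K=c['camera_matrix'];v,u=np.mgrid[:d.shape[0],:d.shape[1]]
    p=np.stack([(u-K[0,2])/K[0,0]*d,(v-K[1,2])/K[1,1]*d,d],-1)
    T=c['cam_to_world'];w=p@T[:3,:3].T+T[:3,3]; w[d==0]=np.nan; return w
E
python3 - <<'E'
from h import *
s=robot.read_state();print({k:np.round(v,3) for k,v in s.items()})
a=[]
for n in('scene','top'):
    c=cap(n);cv2.imwrite(f'pics/{n}0.png',cv2.resize(c['image'][:,:,::-1],(800,600),interpolation=cv2.INTER_CUBIC)); print(n,c['camera_matrix'].tolist(),np.round(c['cam_to_world'],3).tolist())
E
```

```text
{'t': np.float64(0.0), 'joints': array([-1.275,  0.435,  0.025,  1.574, -0.012,  1.134, -0.075]), 'qd': array([-0.002, -0.001, -0.   , -0.001, -0.001,  0.001, -0.001]), 'joint_torque': array([-1.0000e-03, -6.7044e+01,  1.0250e+00, -3.1622e+01,  1.6000e-02,
        1.2000e-02,  0.0000e+00]), 'position': array([0.243, 0.576, 0.404]), 'ee_rot': array([-0.   ,  0.198,  0.98 , -0.001]), 'contact_force': array([ 0.114, -0.57 , -0.155]), 'ft_torque': array([-0.013, -0.026,  0.029]), 'gripper_force': np.float64(0.0), 'grip_width': np.float64(0.086)}
scene [[369.4888939265989, 0.0, 261.86991029573926], [0.0, 369.4888939265989, 190.8532024625636], [0.0, 0.0, 1.0]] [[-0.722, -0.319, 0.614, -0.245], [-0.692, 0.361, -0.625, 0.791], [-0.023, -0.876, -0.481, 0.651], [0.0, 0.0, 0.0, 1.0]]
top [[422.89845096398375, 0.0, 254.97018382703982], [0.0, 422.89845096398375, 195.492084218608], [0.0, 0.0, 1.0]] [[0.022, -0.984, 0.175, 0.352], [-1.0, -0.021, 0.007, 0.014], [-0.003, -0.175, -0.985, 1.174], [0.0, 0.0, 0.0, 1.0]]
```

View pics/top0.png

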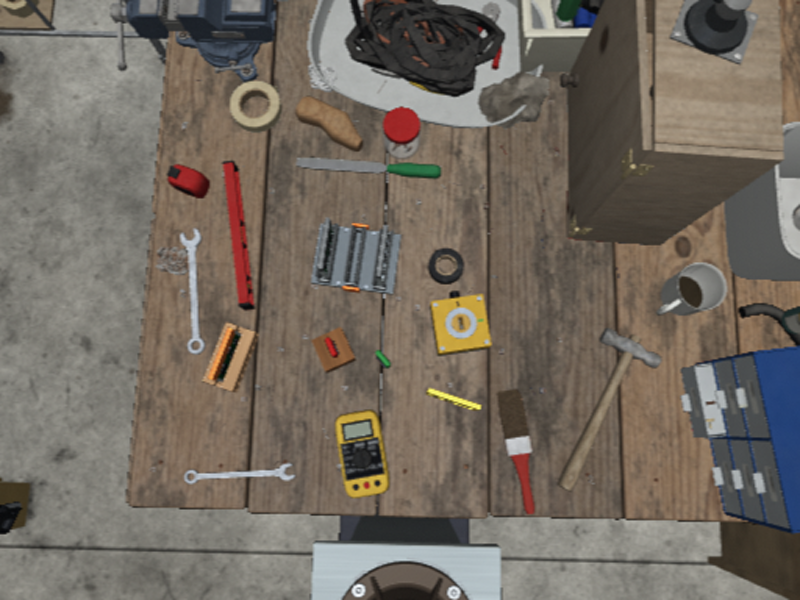

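View pics/scene0.png

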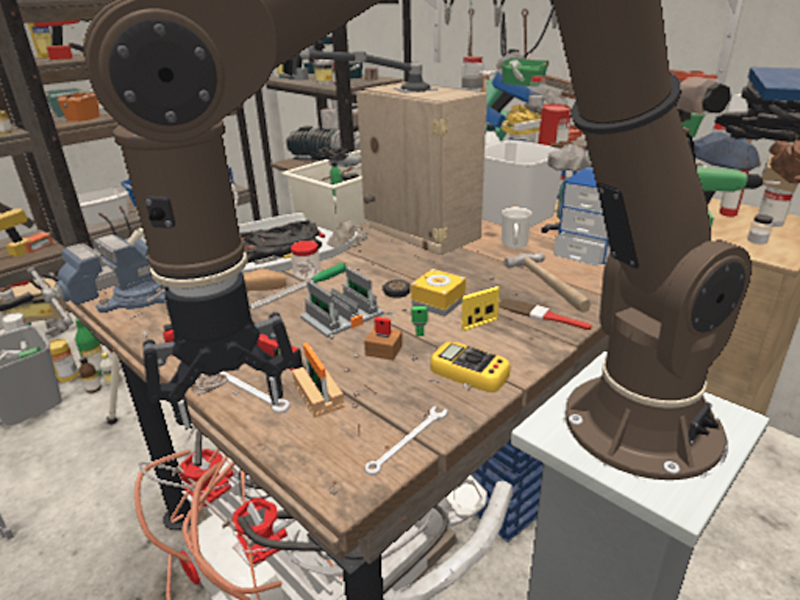

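The top view shows these candidates. Two things could be the card: the orange-railed one in the wooden stand (230,357), and a yellow look-alike (455,398). I want the orange one. Two could be the key: the red head on the brown stand (332,347), and a green look-alike (383,358). I want the red one. The rack is at (356,256), with orange tabs at (358,226) and (352,288), so the middle slot is free. The switch is at (461,322), with its gland pointing away from the robot. Next I'll measure and confirm in crops.

```bash
python3 - <<'E'
from h import *
c=load('top');w=pts(c);im=c['image'].astype(int);hsv=cv2.cvtColor(c['image'],cv2.COLOR_RGB2HSV)
S=.64
def roi(x0,y0,x1,y1):
    m=np.zeros(w.shape[:2],bool);m[int(y0*S):int(y1*S),int(x0*S):int(x1*S)]=1;return m&~np.isnan(w[...,0])
def rep(n,m):
    p=w[m]; (cx,cy),(a,b),ang=cv2.minAreaRect((p[:,:2]*1000).astype(np.float32)); d=p[:,:2]-p[:,:2].mean(0);e=np.linalg.svd(d,full_matrices=False)[2][0]
    print(n,len(p),'mean',p.mean(0).round(4),'rect',round(cx,1),round(cy,1),round(a,1),round(b,1),round(ang,1),'pca',np.degrees(np.arctan2(e[1],e[0])).round(1),'z',np.percentile(p[:,2],[2,50,98]).round(3))
H,Sa,V=hsv[...,0],hsv[...,1],hsv[...,2]; z=w[...,2]
r=roi(195,315,265,395)
rep('card top',r&(z>.078)); rep('stand top',r&(z>.026)&(z<.038))
r=roi(305,325,360,375)
rep('key top',r&(z>.066)); rep('key red',r&((H<6)|(H>174))&(Sa>170)&(z>.06)); rep('kstand',r&(z>.03)&(z<.042))
r=roi(300,210,410,300)
rep('tabs',r&(H>5)&(H<18)&(Sa>170))
r1=roi(335,218,375,235);rep('tabfar',r1&(H>5)&(H<18)&(Sa>170));r1=roi(335,280,375,298);rep('tabnear',r1&(H>5)&(H<18)&(Sa>170))
rep('cardA',roi(300,210,338,300)&(z>.08));rep('cardB',roi(372,210,410,300)&(z>.08))
r=roi(425,285,500,360);rep('box',r&(z>.05)&(z<.07)); rep('ring',roi(435,300,490,345)&(Sa<60)&(z>.055)&(z<.066)&(V>120))
rep('brass',roi(450,310,472,335)&(z>.055)&(z<.064)&(Sa>100))
rep('bench',roi(270,400,320,450))
f=c['image'][:,:,::-1]
a=cv2.resize(f[195:260,125:255],(780,390),interpolation=cv2.INTER_CUBIC)
b=cv2.resize(f[180:230,265:325],(300,200),interpolation=cv2.INTER_CUBIC); d=cv2.resize(f[135:195,190:265],(400,200),interpolation=cv2.INTER_CUBIC)
o=np.zeros((600,800,3),np.uint8);o[:390,:780]=a;o[395:595,:300]=b;o[395:595,310:710]=d;cv2.imwrite('pics/crop.png',o)
E
```

```text
card top 143 mean [0.4586 0.3153 0.0868] rect 459.3 316.1 9.7 89.8 71.7 pca 161.9 z [0.079 0.087 0.092]
stand top 524 mean [0.4576 0.3101 0.0323] rect 459.6 316.0 57.6 109.7 71.8 pca 162.2 z [0.027 0.032 0.037]
key top 50 mean [0.4755 0.1351 0.0751] rect 475.5 135.4 31.5 10.6 28.1 pca -155.4 z [0.068 0.075 0.08 ]
key red 45 mean [0.4755 0.1346 0.0752] rect 475.7 134.7 31.3 9.2 28.1 pca -155.7 z [0.069 0.075 0.08 ]
kstand 398 mean [0.4749 0.1354 0.037 ] rect 476.1 136.0 60.7 56.0 25.6 pca -151.2 z [0.032 0.037 0.041]
tabs 33 mean [0.6279 0.1031 0.0236] rect 643.7 100.9 25.5 120.9 83.7 pca 174.9 z [0.011 0.025 0.031]
tabfar 12 mean [0.7025 0.0963 0.026 ] rect 701.9 94.5 25.5 3.8 84.8 pca 85.4 z [0.022 0.025 0.031]
tabnear 21 mean [0.5853 0.1069 0.0222] rect 585.6 107.6 25.0 4.4 82.3 pca 81.2 z [0.011 0.024 0.03 ]
cardA 121 mean [0.6492 0.1524 0.0899] rect 650.8 152.7 9.1 90.6 82.6 pca 173.6 z [0.082 0.09  0.095]
cardB 108 mean [0.6375 0.0535 0.09  ] rect 638.7 53.7 8.2 89.7 83.5 pca 173.4 z [0.083 0.09  0.095]
box 1132 mean [ 0.5217 -0.0828  0.0598] rect 522.6 -82.9 90.6 90.5 9.5 pca 158.2 z [0.054 0.06  0.065]
ring 198 mean [ 0.5222 -0.0851  0.0615] rect 521.7 -84.9 99.5 52.5 81.3 pca -124.4 z [0.057 0.062 0.066]
brass 82 mean [ 0.5234 -0.0846  0.0605] rect 525.9 -84.2 37.9 34.8 1.6 pca 56.4 z [0.056 0.061 0.064]
bench 1022 mean [0.3454 0.2019 0.001 ] rect 345.5 202.3 83.8 87.8 1.5 pca -118.6 z [-0.004  0.001  0.006]
```

View pics/crop.png

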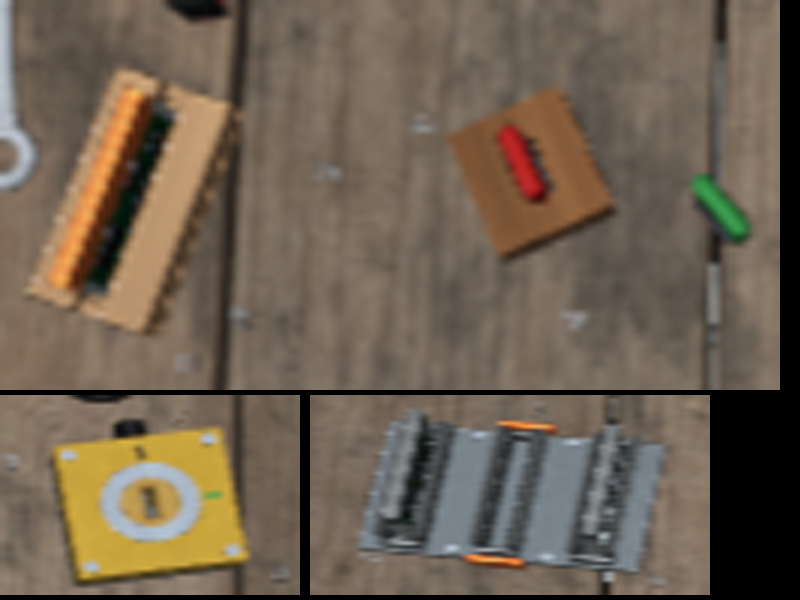

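```bash
cat >> h.py <<'E'
def plan(x,y,z,yaw):
    """offset (units of 40mm) in tool frame AFTER the yaw turn; tool y to angle yaw (deg, mod 180 nearest)"""
    from scipy.spatial.transform import Rotation as R
    s=robot.read_state();q=s['ee_rot'];M=R.from_quat([q[1],q[2],q[3],q[0]]).as_matrix()
    cur=np.degrees(np.arctan2(M[1,1],M[0,1]));d=(yaw-cur)
    d=(d+180)%360-180
    rz=-np.radians(d); a=np.radians(yaw); 
    yv=np.array([np.cos(a),np.sin(a),0]);zv=np.array([0,0,-1.]);xv=np.cross(yv,zv)
    e=np.array([x,y,z])-s['position']
    down=M[:,2]
    print('t',round(float(s['t']),2),'pos',s['position'].round(4),'yaw',cur.round(2),'toolz',down.round(4),'j',np.round(s['joints'],2),'F',s['contact_force'].round(1),'T',s['ft_torque'].round(2),'w',round(float(s['grip_width']),4),round(float(s['gripper_force']),1))
    print('rot z total',rz.round(4),'offset/40mm after turn',(np.array([xv@e,yv@e,zv@e])/.04).round(3), 'tilt fix (rotvec tool)',(M.T@np.cross(down,[0,0,-1])).round(4))
E
python3 -c "
from h import *
plan(.4595,.316,.345,72)"
```

```text
t 0.1 pos [0.2426 0.5758 0.404 ] yaw 67.15 toolz [-5.0e-04 -1.3e-03 -1.0e+00] j [-1.27  0.44  0.02  1.57 -0.01  1.13 -0.08] F [-0.1 -0.1  0.2] T [-0.05 -0.02 -0.01] w 0.0857 0.0
rot z total -0.0847 offset/40mm after turn [-7.163 -4.501  1.475] tilt fix (rotvec tool) [-0.0014  0.0001 -0.    ]
```

Call:
{"fn": "send_rows", "kwargs": {
  "deltas": [
    {"offset":[0,0,0],"rotation":[0,0,-0.085]},
    {"offset":[-0.65,-0.41,0.134],"rotation":[0,0,0]},
    {"offset":[-0.65,-0.41,0.134],"rotation":[0,0,0]},
    {"offset":[-0.65,-0.41,0.134],"rotation":[0,0,0]},
    {"offset":[-0.65,-0.41,0.134],"rotation":[0,0,0]},
    {"offset":[-0.65,-0.41,0.134],"rotation":[0,0,0]},
    {"offset":[-0.65,-0.41,0.134],"rotation":[0,0,0]},
    {"offset":[-0.65,-0.41,0.134],"rotation":[0,0,0]},
    {"offset":[-0.65,-0.41,0.134],"rotation":[0,0,0]},
    {"offset":[-0.65,-0.41,0.134],"rotation":[0,0,0]},
    {"offset":[-0.65,-0.41,0.134],"rotation":[0,0,0]},
    {"offset":[-0.65,-0.41,0.134],"rotation":[0,0,0]}
  ],
  "fingers": 60,
  "newtons": 40
}}

```text
t: 1.1
position: [0.4597, 0.3147, 0.3453]
ee_rot: [-0.0, 0.156, 0.988, -0.0]
contact_force: [1.2, 0.3, 0.5]
grip_width: 0.0602
gripper_force: 0.0
```

```bash
python3 - <<'E'
from h import *
c=cap('wrist');plan(.4595,.316,.229,72)
cv2.imwrite('pics/w1.png',c['image'][:,:,::-1])
w=pts(c);z=w[...,2];hsv=cv2.cvtColor(c['image'],cv2.COLOR_RGB2HSV);m=(hsv[...,0]>5)&(hsv[...,0]<18)&(hsv[...,1]>170)&(z>.08)&(z<.1)
p=w[m];print(len(p),p.mean(0),cv2.minAreaRect((p[:,:2]*1000).astype(np.float32)))
E
```

```text
t 1.15 pos [0.4638 0.3086 0.3444] yaw 71.59 toolz [ 0.0013 -0.0046 -1.    ] j [-0.75  0.38  0.09  1.82 -0.04  0.94  0.6 ] F [ 3.7 -5.5 -0.8] T [-0.29 -0.25 -0.  ] w 0.0599 0.0
rot z total -0.0071 offset/40mm after turn [0.16  0.142 2.885] tilt fix (rotvec tool) [-0.004   0.0027  0.    ]
1164 [0.45514372 0.31604165 0.08855843] ((457.64605712890625, 315.05535888671875), (7.556869983673096, 89.2933349609375), 72.30631256103516)
```

View pics/w1.png

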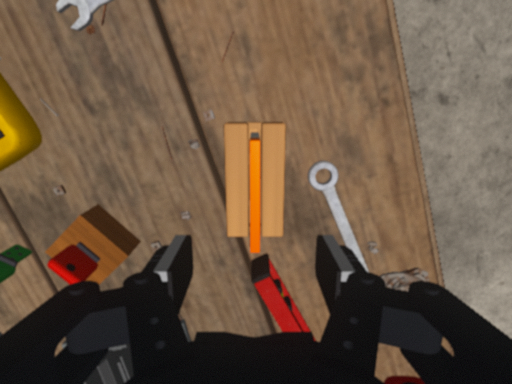

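The wrist view shows the orange rail between the fingers at about (255,195). The arm was still settling, so I'll wait and measure again.

Call:
{"fn": "send_rows", "kwargs": {
  "deltas": [
    {"offset":[0,0,0],"rotation":[0,0,0]},
    {"offset":[0,0,0],"rotation":[0,0,0]},
    {"offset":[0,0,0],"rotation":[0,0,0]}
  ]
}}

```text
t: 1.4
position: [0.4584, 0.3169, 0.3457]
ee_rot: [-0.0, 0.156, 0.988, 0.0]
contact_force: [-0.4, 0.2, -0.3]
grip_width: 0.0598
gripper_force: 0.0
```

```bash
python3 - <<'E'
from h import *
plan(.4595,.316,.345,72)
c=cap('wrist')
w=pts(c);z=w[...,2];hsv=cv2.cvtColor(c['image'],cv2.COLOR_RGB2HSV);m=(hsv[...,0]>5)&(hsv[...,0]<18)&(hsv[...,1]>170)&(z>.08)&(z<.1)
p=w[m];print(len(p),p.mean(0),cv2.minAreaRect((p[:,:2]*1000).astype(np.float32)),np.nanpercentile(p[:,2],[5,50,95]))
plan(.4595,.316,.229,72)
E
```

```text
t 1.4 pos [0.4584 0.3169 0.3457] yaw 72.08 toolz [-6.e-04  4.e-04 -1.e+00] j [-0.76  0.38  0.08  1.82 -0.04  0.94  0.6 ] F [-0.4  0.2 -0.3] T [ 0.07  0.   -0.03] w 0.0598 0.0
rot z total 0.0015 offset/40mm after turn [-0.032 -0.013  0.016] tilt fix (rotvec tool) [ 0.0002 -0.0007 -0.    ]
1206 [0.45500662 0.31611739 0.08847064] ((457.8762512207031, 315.3487243652344), (7.930119037628174, 89.49535369873047), 71.77967834472656) [0.08725802 0.0885454  0.08958151]
t 1.45 pos [0.4582 0.3172 0.3457] yaw 72.13 toolz [-5.e-04  5.e-04 -1.e+00] j [-0.76  0.38  0.08  1.82 -0.04  0.94  0.6 ] F [-0.2 -0.1  0.6] T [-0.01  0.02 -0.04] w 0.0597 0.0
rot z total 0.0022 offset/40mm after turn [-0.039 -0.019  2.918] tilt fix (rotvec tool) [ 0.0003 -0.0006  0.    ]
```

Call:
{"fn": "send_rows", "kwargs": {
  "deltas": [
    {"offset":[0,-0.04,0.7],"rotation":[0,0,0]},
    {"offset":[0,0,0.8],"rotation":[0,0,0]},
    {"offset":[0,0,0.8],"rotation":[0,0,0]},
    {"offset":[0,0,0.45],"rotation":[0,0,0]},
    {"offset":[0,0,0.15],"rotation":[0,0,0]},
    {"offset":[0,0,0],"rotation":[0,0,0]}
  ],
  "fingers": 40
}}

```text
t: 1.95
position: [0.4575, 0.3152, 0.2285]
ee_rot: [-0.001, 0.155, 0.988, -0.001]
contact_force: [0.2, -0.6, 1.1]
grip_width: 0.0399
gripper_force: 0.0
```

Call:
{"fn": "send_rows", "kwargs": {
  "deltas": [
    {"offset":[0,0,0],"rotation":[0,0,0]},
    {"offset":[0,0,0],"rotation":[0,0,0]},
    {"offset":[0,0,0],"rotation":[0,0,0]},
    {"offset":[0,0,0],"rotation":[0,0,0]},
    {"offset":[0,0,0],"rotation":[0,0,0]},
    {"offset":[0,0,0],"rotation":[0,0,0]},
    {"offset":[0,0,0],"rotation":[0,0,0]}
  ],
  "fingers": 0
}}

```text
t: 2.53
position: [0.459, 0.3151, 0.2314]
ee_rot: [0.001, 0.156, 0.988, 0.001]
contact_force: [-1.4, -0.3, 7.3]
grip_width: 0.0074
gripper_force: 40.2
```

Call:
{"fn": "send_rows", "kwargs": {
  "deltas": [
    {"offset":[0,0,-0.3],"rotation":[0,0,0]},
    {"offset":[0,0,-0.6],"rotation":[0,0,0]},
    {"offset":[0,0,-0.8],"rotation":[0,0,0]},
    {"offset":[0,0,-0.8],"rotation":[0,0,0]},
    {"offset":[0,0,-0.5],"rotation":[0,0,0]},
    {"offset":[0,0,-0.2],"rotation":[0,0,0]},
    {"offset":[0,0,0],"rotation":[0,0,0]},
    {"offset":[0,0,0],"rotation":[0,0,0]}
  ]
}}

```text
t: 3.2
position: [0.4583, 0.3143, 0.3572]
ee_rot: [-0.0, 0.156, 0.988, -0.0]
contact_force: [0.5, -0.7, -1.9]
grip_width: 0.0074
gripper_force: 39.5
```

```bash
python3 - <<'E'
from h import *
plan(.6443,.102,.36,83.1)
E
```

```text
t 3.2 pos [0.4583 0.3143 0.3572] yaw 72.02 toolz [-2.e-04 -1.e-04 -1.e+00] j [-0.76  0.37  0.09  1.81 -0.04  0.97  0.6 ] F [ 0.5 -0.7 -1.9] T [ 0.    0.01 -0.03] w 0.0074 39.5
rot z total -0.1934 offset/40mm after turn [-5.255 -4.711 -0.069] tilt fix (rotvec tool) [-0.0001 -0.0001 -0.    ]
```

Call:
{"fn": "send_rows", "kwargs": {
  "deltas": [
    {"offset":[0,0,0],"rotation":[0,0,-0.0967]},
    {"offset":[0,0,0],"rotation":[0,0,-0.0967]},
    {"offset":[-0.655,-0.59,0],"rotation":[0,0,0]},
    {"offset":[-0.655,-0.59,0],"rotation":[0,0,0]},
    {"offset":[-0.655,-0.59,0],"rotation":[0,0,0]},
    {"offset":[-0.655,-0.59,0],"rotation":[0,0,0]},
    {"offset":[-0.655,-0.59,0],"rotation":[0,0,0]},
    {"offset":[-0.655,-0.59,0],"rotation":[0,0,0]},
    {"offset":[-0.655,-0.59,0],"rotation":[0,0,0]},
    {"offset":[-0.4,-0.35,0],"rotation":[0,0,0]},
    {"offset":[-0.265,-0.23,0],"rotation":[0,0,0]},
    {"offset":[0,0,0],"rotation":[0,0,0]}
  ]
}}

```text
t: 4.2
position: [0.6456, 0.0989, 0.3555]
ee_rot: [-0.001, 0.062, 0.998, -0.001]
contact_force: [0.4, -0.1, -1.4]
grip_width: 0.0075
gripper_force: 39.5
```

Call:
{"fn": "send_rows", "kwargs": {
  "deltas": [
    {"offset":[0,0,0],"rotation":[0,0,0]},
    {"offset":[0,0,0],"rotation":[0,0,0]}
  ]
}}

```text
t: 4.37
position: [0.6434, 0.1041, 0.3567]
ee_rot: [-0.001, 0.059, 0.998, 0.0]
contact_force: [0.0, 0.3, -0.8]
grip_width: 0.0076
gripper_force: 39.5
```

```bash
python3 - <<'E'
from h import *
plan(.6443,.102,.36,83.1)
c=cap('wrist');w=pts(c);z=w[...,2]
cv2.imwrite('pics/w2.png',c['image'][:,:,::-1])
hsv=cv2.cvtColor(c['image'],cv2.COLOR_RGB2HSV);o=(hsv[...,0]>5)&(hsv[...,0]<18)&(hsv[...,1]>150)
d=w[...,:2]-np.array([.644,.102])
def rep(n,m):
    p=w[m]
    if len(p)>4: print(n,len(p),p.mean(0).round(4),np.round(np.ravel(cv2.minAreaRect((p[:,:2]*1000).astype(np.float32))[0]),1),cv2.minAreaRect((p[:,:2]*1000).astype(np.float32))[1:])
rep('held',o&(z>.15)); k=o&(z<.05)&(np.abs(d).max(-1)<.09)
rep('tabnear',k&(w[...,0]<.62));rep('tabfar',k&(w[...,0]>.66))
rep('A',(z>.085)&(z<.097)&(np.hypot(d[...,0],d[...,1]-.05)<.05)&(np.abs(d[...,1]-.05)<.02)); rep('B',(z>.085)&(z<.097)&(np.abs(d[...,0])<.06)&(np.abs(d[...,1]+.05)<.02))
E
```

```text
t 4.37 pos [0.6434 0.1041 0.3567] yaw 83.21 toolz [-2.2e-03  9.0e-04 -1.0e+00] j [-0.32  0.52  0.11  1.57 -0.07  1.06  1.27] F [ 0.   0.3 -0.8] T [ 0.03  0.   -0.01] w 0.0076 39.5
rot z total 0.002 offset/40mm after turn [-0.027 -0.048 -0.083] tilt fix (rotvec tool) [ 0.0006 -0.0023  0.    ]
held 3524 [0.6296 0.1053 0.2143] [634.  105.8] ((12.286866188049316, 73.94458770751953), 81.42562103271484)
tabnear 189 [0.5859 0.109  0.023 ] [585.9 109. ] ((32.87065124511719, 5.774713516235352), 83.2540054321289)
tabfar 32 [0.6697 0.1056 0.048 ] [670.9 100.5] ((20.025104522705078, 23.242300033569336), 83.82274627685547)
A 1194 [0.6466 0.1515 0.0903] [649.  151.7] ((8.370903968811035, 89.27383422851562), 83.44140625)
B 1210 [0.6358 0.0533 0.0903] [638.   52.5] ((8.576140403747559, 89.84117889404297), 83.49869537353516)
```

View pics/w2.png

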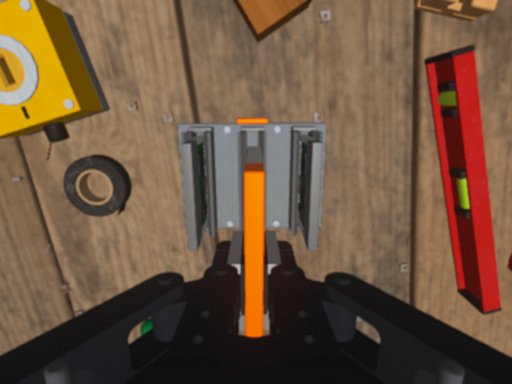

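```bash
python3 - <<'E'
from h import *
c=load('wrist');w=pts(c);z=w[...,2]
hsv=cv2.cvtColor(c['image'],cv2.COLOR_RGB2HSV);o=(hsv[...,0]>5)&(hsv[...,0]<18)&(hsv[...,1]>150)&(z>.15)
print(np.percentile(w[o][:,2],[1,10,50,90,99]).round(4))
o&=(z>.21); p=w[o][:,:2]-np.array([.6434,.1041]);a=np.radians(-6.6);e=np.array([np.cos(a),np.sin(a)]);n=np.array([-e[1],e[0]])
u=p@e;v=p@n
print('along',np.percentile(u,[0,1,50,99,100]).round(4),'cross',np.percentile(v,[1,50,99]).round(4))
for lo in np.arange(-.05,.05,.015):
    k=(u>lo)&(u<lo+.015)
    if k.sum()>20: print(lo.round(3),k.sum(),np.percentile(v[k],[2,50,98]).round(4))
plan(.6438,.1022,.28,83.3)
E
```

```text
[0.2004 0.213  0.214  0.2149 0.2584]
along [-0.0463 -0.046  -0.0132  0.0256  0.0274] cross [-0.0043 -0.0003  0.0035]
-0.05 649 [-0.0043 -0.0005  0.0033]
-0.035 724 [-0.0041 -0.0002  0.0033]
-0.02 774 [-0.0042 -0.0002  0.0037]
-0.005 642 [-0.0042 -0.0003  0.0033]
0.01 539 [-0.0042 -0.0007  0.0031]
0.025 54 [-0.0042 -0.0005  0.0031]
t 4.42 pos [0.6434 0.1042 0.357 ] yaw 83.24 toolz [-1.7e-03  9.0e-04 -1.0e+00] j [-0.32  0.52  0.11  1.57 -0.07  1.06  1.27] F [-0.1  0.3 -1.7] T [ 0.06 -0.05 -0.02] w 0.0072 39.5
rot z total -0.001 offset/40mm after turn [-0.016 -0.05   1.926] tilt fix (rotvec tool) [ 0.0007 -0.0018 -0.    ]
```

Call:
{"fn": "send_rows", "kwargs": {
  "deltas": [
    {"offset":[-0.04,-0.043,0],"rotation":[0,0,0]},
    {"offset":[0,0,0.5],"rotation":[0,0,0]},
    {"offset":[0,0,0.7],"rotation":[0,0,0]},
    {"offset":[0,0,0.5],"rotation":[0,0,0]},
    {"offset":[0,0,0.3],"rotation":[0,0,0]},
    {"offset":[0,0,0],"rotation":[0,0,0]},
    {"offset":[0,0,0],"rotation":[0,0,0]},
    {"offset":[0,0,0],"rotation":[0,0,0]}
  ]
}}

```text
t: 5.08
position: [0.6463, 0.1007, 0.2792]
ee_rot: [0.001, 0.06, 0.998, 0.0]
contact_force: [0.8, 0.0, -0.8]
grip_width: 0.0074
gripper_force: 39.5
```

```bash
python3 - <<'E'
from h import *
plan(.6448,.1023,.2327,83.3)
E
```

```text
t 5.08 pos [0.6463 0.1007 0.2792] yaw 83.11 toolz [ 2.e-03  5.e-04 -1.e+00] j [-0.3   0.6   0.1   1.64 -0.07  0.91  1.28] F [ 0.8  0.  -0.8] T [-0.01  0.01 -0.01] w 0.0074 39.5
rot z total -0.0032 offset/40mm after turn [0.042 0.036 1.162] tilt fix (rotvec tool) [0.0007 0.002  0.    ]
```

Call:
{"fn": "send_rows", "kwargs": {
  "deltas": [
    {"offset":[0.02,0.02,0],"rotation":[0,0,0]},
    {"offset":[0,0,0],"rotation":[0,0,0]},
    {"offset":[0,0,0.1],"rotation":[0,0,0]},
    {"offset":[0,0,0.15],"rotation":[0,0,0]},
    {"offset":[0,0,0.15],"rotation":[0,0,0]},
    {"offset":[0,0,0.15],"rotation":[0,0,0]},
    {"offset":[0,0,0],"rotation":[0,0,0]}
  ]
}}

```text
t: 5.67
position: [0.6445, 0.1014, 0.254]
ee_rot: [-0.001, 0.06, 0.998, -0.0]
contact_force: [-0.0, 0.5, -2.3]
grip_width: 0.0074
gripper_force: 39.4
```

```bash
python3 - <<'E'
from h import *
plan(.6448,.1023,.2327,83.3)
E
```

```text
t 5.67 pos [0.6445 0.1014 0.254 ] yaw 83.11 toolz [-2.2e-03 -2.0e-04 -1.0e+00] j [-0.3   0.62  0.1   1.66 -0.08  0.86  1.28] F [-0.   0.5 -2.3] T [0.18 0.01 0.04] w 0.0074 39.4
rot z total -0.0033 offset/40mm after turn [-0.004  0.024  0.531] tilt fix (rotvec tool) [-0.0005 -0.0022 -0.    ]
```

Card bottom is about 31 mm above the bench, so it's inside the slot without contact. Lowering to the floor.

Call:
{"fn": "send_rows", "kwargs": {
  "deltas": [
    {"offset":[0,0.01,0.15],"rotation":[0,0,0]},
    {"offset":[0,0,0.15],"rotation":[0,0,0]},
    {"offset":[0,0,0.12],"rotation":[0,0,0]},
    {"offset":[0,0,0.08],"rotation":[0,0,0]},
    {"offset":[0,0,0.05],"rotation":[0,0,0]},
    {"offset":[0,0,0],"rotation":[0,0,0]},
    {"offset":[0,0,0],"rotation":[0,0,0]}
  ]
}}

```text
t: 6.25
position: [0.6452, 0.1016, 0.2338]
ee_rot: [0.0, 0.06, 0.998, 0.0]
contact_force: [-0.7, 0.3, -1.1]
grip_width: 0.0075
gripper_force: 39.5
```

Call:
{"fn": "send_rows", "kwargs": {
  "deltas": [
    {"offset":[0,0,0.04],"rotation":[0,0,0]},
    {"offset":[0,0,0.03],"rotation":[0,0,0]},
    {"offset":[0,0,0.03],"rotation":[0,0,0]},
    {"offset":[0,0,0],"rotation":[0,0,0]}
  ]
}}

```text
t: 6.58
position: [0.6452, 0.1016, 0.2333]
ee_rot: [0.001, 0.06, 0.998, 0.0]
contact_force: [-12.6, -1.1, 32.4]
grip_width: 0.0073
gripper_force: 44.6
```

Call:
{"fn": "send_rows", "kwargs": {
  "deltas": [
    {"offset":[0,0,-0.07],"rotation":[0,0,0]},
    {"offset":[0,0,0],"rotation":[0,0,0]}
  ]
}}

```text
t: 6.75
position: [0.6454, 0.1017, 0.2336]
ee_rot: [0.001, 0.06, 0.998, 0.0]
contact_force: [-0.2, 0.3, -0.4]
grip_width: 0.0074
gripper_force: 39.5
```

Call:
{"fn": "send_rows", "kwargs": {
  "deltas": [
    {"offset":[0,0,0],"rotation":[0,0,0]},
    {"offset":[0,0,0],"rotation":[0,0,0]},
    {"offset":[0,0,0],"rotation":[0,0,0]},
    {"offset":[0,0,0],"rotation":[0,0,0]}
  ],
  "fingers": 28
}}

```text
t: 7.08
position: [0.6451, 0.1017, 0.2321]
ee_rot: [-0.0, 0.06, 0.998, -0.0]
contact_force: [0.6, -0.1, -0.2]
grip_width: 0.0281
gripper_force: 0.0
```

Call:
{"fn": "send_rows", "kwargs": {
  "deltas": [
    {"offset":[0,0,-0.3],"rotation":[0,0,0]},
    {"offset":[0,0,-0.6],"rotation":[0,0,0]},
    {"offset":[0,0,-0.8],"rotation":[0,0,0]},
    {"offset":[0,0,-0.6],"rotation":[0,0,0]},
    {"offset":[0,0,-0.3],"rotation":[0,0,0]},
    {"offset":[0,0,0],"rotation":[0,0,0]},
    {"offset":[0,0,0],"rotation":[0,0,0]}
  ]
}}

```text
t: 7.67
position: [0.6451, 0.1016, 0.3371]
ee_rot: [0.001, 0.06, 0.998, 0.0]
contact_force: [-1.1, 0.3, -0.2]
grip_width: 0.0279
gripper_force: 0.0
```

```bash
python3 - <<'E'
from h import *
plan(.4757,.1352,.30,115.6)
c=cap('wrist');w=pts(c);z=w[...,2]
cv2.imwrite('pics/w3.png',c['image'][:,:,::-1])
hsv=cv2.cvtColor(c['image'],cv2.COLOR_RGB2HSV);o=(hsv[...,0]>5)&(hsv[...,0]<18)&(hsv[...,1]>150)&(z>.06)
p=w[o];print(np.percentile(p[:,2],[5,50,95]),cv2.minAreaRect((p[:,:2]*1000).astype(np.float32)))
E
```

```text
t 7.67 pos [0.6451 0.1016 0.3371] yaw 83.09 toolz [ 1.1e-03  3.0e-04 -1.0e+00] j [-0.31  0.54  0.11  1.59 -0.07  1.02  1.27] F [-1.1  0.3 -0.2] T [ 0.03 -0.05  0.01] w 0.0279 0.0
rot z total -0.5673 offset/40mm after turn [3.457 2.587 0.927] tilt fix (rotvec tool) [0.0005 0.0011 0.    ]
[0.08940308 0.0905518  0.09165816] ((644.0371704101562, 101.26544189453125), (7.983293533325195, 89.4244155883789), 82.83746337890625)
```

View pics/w3.png

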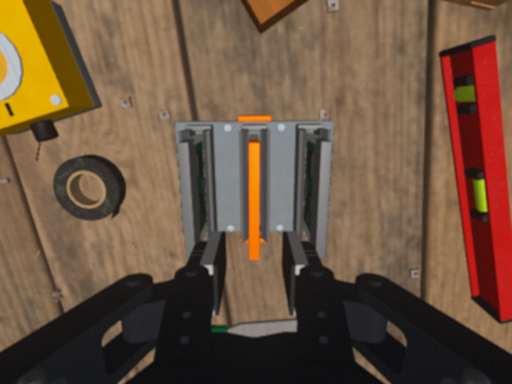

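The card is seated: its rail top is at 90.5 mm, level with its neighbours (90.3). The image shows it at (254,200), between two undisturbed cards. On to the key.

Call:
{"fn": "send_rows", "kwargs": {
  "deltas": [
    {"offset":[0,0,0],"rotation":[0,0,-0.1134]},
    {"offset":[0,0,0],"rotation":[0,0,-0.1134]},
    {"offset":[0,0,0],"rotation":[0,0,-0.1134]},
    {"offset":[0,0,0],"rotation":[0,0,-0.1134]},
    {"offset":[0,0,0],"rotation":[0,0,-0.1134]},
    {"offset":[0.576,0.431,0],"rotation":[0,0,0]},
    {"offset":[0.576,0.431,0],"rotation":[0,0,0]},
    {"offset":[0.576,0.431,0.1],"rotation":[0,0,0]},
    {"offset":[0.576,0.431,0.2],"rotation":[0,0,0]},
    {"offset":[0.576,0.431,0.2],"rotation":[0,0,0]},
    {"offset":[0.376,0.281,0],"rotation":[0,0,0]},
    {"offset":[0.2,0.15,0],"rotation":[0,0,0]}
  ],
  "fingers": 45
}}

```text
t: 8.72
position: [0.4727, 0.1355, 0.3148]
ee_rot: [-0.003, -0.222, 0.975, -0.0]
contact_force: [-0.0, 0.1, -0.5]
grip_width: 0.0452
gripper_force: 0.0
```

Call:
{"fn": "send_rows", "kwargs": {
  "deltas": [
    {"offset":[0,0,0],"rotation":[0,0,0]},
    {"offset":[0,0,0],"rotation":[0,0,0]},
    {"offset":[0,0,0],"rotation":[0,0,0]},
    {"offset":[0,0,0],"rotation":[0,0,0]}
  ]
}}

```text
t: 9.05
position: [0.4771, 0.1349, 0.3165]
ee_rot: [0.0, -0.221, 0.975, -0.0]
contact_force: [0.5, -0.5, 0.4]
grip_width: 0.0449
gripper_force: 0.0
```

```bash
python3 - <<'E'
from h import *
plan(.4757,.1352,.217,115.6)
c=cap('wrist');w=pts(c);z=w[...,2]
cv2.imwrite('pics/w4.png',c['image'][:,:,::-1])
hsv=cv2.cvtColor(c['image'],cv2.COLOR_RGB2HSV);H=hsv[...,0];o=((H<6)|(H>174))&(hsv[...,1]>150)&(z>.07)&(z<.082)&(np.hypot(w[...,0]-.476,w[...,1]-.135)<.04)
p=w[o];print(len(p),np.percentile(p[:,2],[5,50,95]),cv2.minAreaRect((p[:,:2]*1000).astype(np.float32)))
o=(z>.032)&(z<.04)&(np.hypot(w[...,0]-.476,w[...,1]-.135)<.05)
p=w[o];print(len(p),cv2.minAreaRect((p[:,:2]*1000).astype(np.float32)))
o=(z>.052)&(z<.065)&(np.hypot(w[...,0]-.522,w[...,1]+.084)<.075)
p=w[o];print('box',len(p),cv2.minAreaRect((p[:,:2]*1000).astype(np.float32)))
E
```

```text
t 9.05 pos [0.4771 0.1349 0.3165] yaw 115.51 toolz [ 8.e-04  1.e-04 -1.e+00] j [-0.33  0.33 -0.07  1.99  0.03  0.82  1.6 ] F [ 0.5 -0.5  0.4] T [-0.03 -0.06 -0.01] w 0.0449 0.0
rot z total -0.0015 offset/40mm after turn [0.027 0.021 2.489] tilt fix (rotvec tool) [-0.0003  0.0008 -0.    ]
581 [0.07295892 0.07590536 0.07734835] ((474.9400329589844, 134.79013061523438), (33.75099563598633, 10.122358322143555), 25.25752067565918)
3937 ((475.0609436035156, 134.4290771484375), (60.37713623046875, 56.108333587646484), 25.736461639404297)
box 2896 ((515.6742553710938, -47.707149505615234), (90.70246887207031, 19.06321144104004), 10.839081764221191)
```

View pics/w4.png

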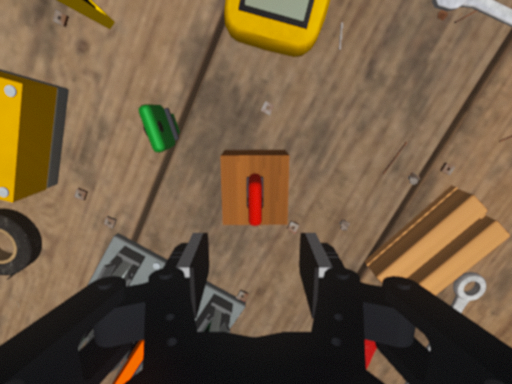

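The wrist view shows the red key head at (255,200) on its brown stand. The green look-alike is clear of it at (158,127). Descending to grip.

Call:
{"fn": "send_rows", "kwargs": {
  "deltas": [
    {"offset":[0.05,0.015,0.3],"rotation":[0,0,0]},
    {"offset":[0,0,0.6],"rotation":[0,0,0]},
    {"offset":[0,0,0.7],"rotation":[0,0,0]},
    {"offset":[0,0,0.5],"rotation":[0,0,0]},
    {"offset":[0,0,0.25],"rotation":[0,0,0]},
    {"offset":[0,0,0.1],"rotation":[0,0,0]},
    {"offset":[0,0,0],"rotation":[0,0,0]},
    {"offset":[0,0,0],"rotation":[0,0,0]}
  ]
}}

```text
t: 9.77
position: [0.4743, 0.135, 0.2192]
ee_rot: [0.001, -0.221, 0.975, 0.0]
contact_force: [-0.6, 0.0, 1.6]
grip_width: 0.0446
gripper_force: 0.0
```

Call:
{"fn": "send_rows", "kwargs": {
  "deltas": [
    {"offset":[0,0,0],"rotation":[0,0,0]},
    {"offset":[0,0,0],"rotation":[0,0,0]},
    {"offset":[0,0,0],"rotation":[0,0,0]},
    {"offset":[0,0,0],"rotation":[0,0,0]},
    {"offset":[0,0,0],"rotation":[0,0,0]},
    {"offset":[0,0,0],"rotation":[0,0,0]},
    {"offset":[0,0,0],"rotation":[0,0,0]}
  ],
  "fingers": 0,
  "newtons": 80
}}

```text
t: 10.35
position: [0.474, 0.1351, 0.2195]
ee_rot: [0.001, -0.221, 0.975, 0.0]
contact_force: [-2.3, -0.6, 7.4]
grip_width: 0.009
gripper_force: 78.0
```

```bash
python3 - <<'E'
from h import *
plan(.4750,.1346,.30,115.5)
E
```

```text
t 10.35 pos [0.474  0.1351 0.2195] yaw 115.58 toolz [ 1.6e-03  6.0e-04 -1.0e+00] j [-0.34  0.47 -0.06  2.08  0.05  0.59  1.58] F [-2.3 -0.6  7.4] T [-0.1   0.25 -0.02] w 0.009 78.0
rot z total 0.0014 offset/40mm after turn [-0.017 -0.021 -2.012] tilt fix (rotvec tool) [-0.0001  0.0017  0.    ]
```

Call:
{"fn": "send_rows", "kwargs": {
  "deltas": [
    {"offset":[0,0,-0.2],"rotation":[0,0,0]},
    {"offset":[0,0,-0.4],"rotation":[0,0,0]},
    {"offset":[0,0,-0.6],"rotation":[0,0,0]},
    {"offset":[0,0,-0.8],"rotation":[0,0,0]},
    {"offset":[0,0,-0.6],"rotation":[0,0,0]},
    {"offset":[0,0,-0.4],"rotation":[0,0,0.07]},
    {"offset":[0,0,-0.2],"rotation":[0,0,0.105]},
    {"offset":[0,0,0],"rotation":[0,0,0.105]},
    {"offset":[0,0,0],"rotation":[0,0,0]}
  ]
}}

```text
t: 11.1
position: [0.4737, 0.135, 0.348]
ee_rot: [0.001, -0.081, 0.997, 0.0]
contact_force: [-0.2, 0.4, -0.9]
grip_width: 0.0087
gripper_force: 77.9
```

```bash
python3 - <<'E'
from h import *
plan(.565,-.077,.345,99.5)
E
```

```text
t 11.1 pos [0.4737 0.135  0.348 ] yaw 99.26 toolz [ 1.9e-03  9.0e-04 -1.0e+00] j [-0.38  0.28 -0.01  1.96  0.    0.89  1.34] F [-0.2  0.4 -0.9] T [0.01 0.01 0.01] w 0.0087 77.9
rot z total -0.0042 offset/40mm after turn [-1.377 -5.603  0.074] tilt fix (rotvec tool) [0.0005 0.002  0.    ]
```

Call:
{"fn": "send_rows", "kwargs": {
  "deltas": [
    {"offset":[-0.17,-0.4,0],"rotation":[0,0,0]},
    {"offset":[-0.2,-0.8,0],"rotation":[0,0,0]},
    {"offset":[-0.2,-0.8,0],"rotation":[0,0,0]},
    {"offset":[-0.2,-0.8,0],"rotation":[0,0,0]},
    {"offset":[-0.2,-0.8,0],"rotation":[0,0,0]},
    {"offset":[-0.2,-0.8,0],"rotation":[0,0,0]},
    {"offset":[-0.1,-0.7,0],"rotation":[0,0,0]},
    {"offset":[-0.1,-0.5,0],"rotation":[0,0,0]},
    {"offset":[0,0,0],"rotation":[0,0,0]},
    {"offset":[0,0,0],"rotation":[0,0,0]},
    {"offset":[0,0,0],"rotation":[0,0,0]},
    {"offset":[0,0,0],"rotation":[0,0,0]}
  ]
}}

```text
t: 12.1
position: [0.5646, -0.0755, 0.3465]
ee_rot: [-0.0, -0.085, 0.996, 0.0]
contact_force: [-1.2, -0.1, -1.4]
grip_width: 0.0083
gripper_force: 78.0
```

```bash
python3 - <<'E'
from h import *
plan(.522,-.084,.30,99.5)
c=cap('wrist');w=pts(c);z=w[...,2]
f=c['image'][:,:,::-1];cv2.imwrite('pics/w5.png',cv2.resize(f,(800,600),interpolation=cv2.INTER_CUBIC))
r=np.hypot(w[...,0]-.522,w[...,1]+.084)
o=(z>.05)&(z<.066)&(r<.075)
p=w[o];print('box',len(p),cv2.minAreaRect((p[:,:2]*1000).astype(np.float32)))
hsv=cv2.cvtColor(c['image'],cv2.COLOR_RGB2HSV)
o=(z>.057)&(z<.066)&(r<.035)&(hsv[...,1]<60)&(hsv[...,2]>120);p=w[o]
print('ring',len(p),cv2.minEnclosingCircle((p[:,:2]*1000).astype(np.float32)))
E
```

```text
t 12.1 pos [ 0.5646 -0.0755  0.3465] yaw 99.72 toolz [-5.e-04  8.e-04 -1.e+00] j [-0.02  0.4   0.07  1.79 -0.04  0.95  1.81] F [-1.2 -0.1 -1.4] T [0.05 0.01 0.03] w 0.0083 78.0
rot z total 0.0039 offset/40mm after turn [ 1.085 -0.035  1.162] tilt fix (rotvec tool) [ 0.0009 -0.0004 -0.    ]
box 11838 ((521.6842041015625, -84.48902893066406), (89.347412109375, 90.46376037597656), 9.785409927368164)
ring 1997 ((522.0822143554688, -84.0453872680664), 26.828876495361328)
```

View pics/w5.png

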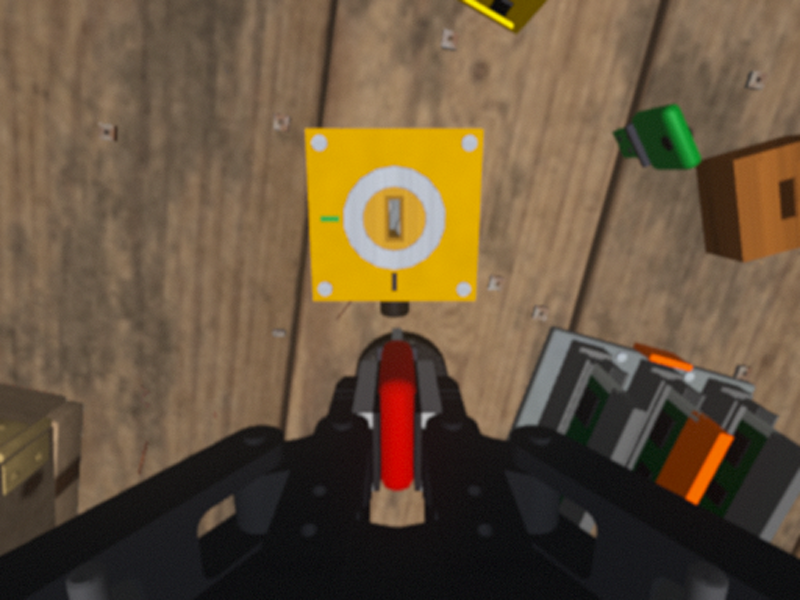

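The keyhole is at (395,217), along the box x axis, with the black mark at the bottom and the green mark at the left. The held key's tip shows at (397,332). I'll check the key's offset in the hand.

```bash
python3 - <<'E'
from h import *
c=load('wrist');c['cam_to_world']=c['tool_from_camera'];w=pts(c);z=w[...,2]
hsv=cv2.cvtColor(c['image'],cv2.COLOR_RGB2HSV);H=hsv[...,0]
u,v=np.meshgrid(np.arange(512),np.arange(384))
o=((H<6)|(H>174))&(hsv[...,1]>150)&(u>230)&(u<280)&(v>210)
p=w[o];print(len(p),np.percentile(p,[1,10,50,90,99],axis=0).round(4))
t=o&(z<.147); p=w[t];print('top',len(p),p.mean(0),cv2.minAreaRect((p[:,:2]*1000).astype(np.float32)))
b=(u>230)&(u<280)&(v>205)&(v<250)&(z>.19)&(z<.225);p=w[b];print('blade',len(p),np.percentile(p,[2,50,98],axis=0).round(4) if len(p) else '')
T=c['tool_from_camera'];print(T.round(3))
plan(.522,-.0842,.30,99.7)
E
```

```text
2074 [[nan nan nan]
 [nan nan nan]
 [nan nan nan]
 [nan nan nan]
 [nan nan nan]]
top 1566 [ 0.00159039 -0.00031716  0.14365151] ((0.07163619995117188, -0.04475736618041992), (9.921049118041992, 33.379215240478516), 89.53352355957031)
blade 46 [[ 0.0078 -0.0019  0.1974]
 [ 0.0085 -0.0004  0.2037]
 [ 0.0089  0.0012  0.2109]]
[[ 0.001 -0.964 -0.267  0.068]
 [ 1.     0.     0.001 -0.   ]
 [-0.001 -0.267  0.964  0.03 ]
 [ 0.     0.     0.     1.   ]]
t 12.15 pos [ 0.5646 -0.0754  0.3465] yaw 99.71 toolz [-4.e-04  7.e-04 -1.e+00] j [-0.02  0.4   0.07  1.79 -0.04  0.95  1.81] F [ 0.7  0.  -0.1] T [-0.    0.08 -0.03] w 0.0088 78.0
rot z total 0.0002 offset/40mm after turn [ 1.087 -0.036  1.163] tilt fix (rotvec tool) [ 0.0008 -0.0002  0.    ]
```

Call:
{"fn": "send_rows", "kwargs": {
  "deltas": [
    {"offset":[0.2,-0.036,0],"rotation":[0,0,0]},
    {"offset":[0.35,0,0.2],"rotation":[0,0,0]},
    {"offset":[0.35,0,0.3],"rotation":[0,0,0]},
    {"offset":[0.187,0,0.4],"rotation":[0,0,0]},
    {"offset":[0,0,0.3],"rotation":[0,0,0]},
    {"offset":[0,0,0.2],"rotation":[0,0,0]},
    {"offset":[0,0,0.1],"rotation":[0,0,0]},
    {"offset":[0,0,0],"rotation":[0,0,0]},
    {"offset":[0,0,0],"rotation":[0,0,0]},
    {"offset":[0,0,0],"rotation":[0,0,0]},
    {"offset":[0,0,0],"rotation":[0,0,0]}
  ]
}}

```text
t: 13.07
position: [0.5226, -0.0854, 0.2871]
ee_rot: [0.001, -0.083, 0.997, -0.0]
contact_force: [0.9, 0.2, -0.5]
grip_width: 0.009
gripper_force: 78.0
```

```bash
python3 - <<'E'
from h import *
plan(.522,-.0842,.2735,99.7)
E
```

```text
t 13.07 pos [ 0.5226 -0.0854  0.2871] yaw 99.56 toolz [ 0.0011 -0.     -1.    ] j [ 0.01  0.41  0.07  1.95 -0.04  0.78  1.84] F [ 0.9  0.2 -0.5] T [-0.    0.03  0.02] w 0.009 78.0
rot z total -0.0025 offset/40mm after turn [0.009 0.033 0.341] tilt fix (rotvec tool) [-0.0002  0.0011  0.    ]
```

Call:
{"fn": "send_rows", "kwargs": {
  "deltas": [
    {"offset":[0.005,0.025,0.1],"rotation":[0,0,0]},
    {"offset":[0,0,0.1],"rotation":[0,0,0]},
    {"offset":[0,0,0.1],"rotation":[0,0,0]},
    {"offset":[0,0,0.08],"rotation":[0,0,0]},
    {"offset":[0,0,0.06],"rotation":[0,0,0]},
    {"offset":[0,0,0],"rotation":[0,0,0]},
    {"offset":[0,0,0],"rotation":[0,0,0]}
  ]
}}

```text
t: 13.65
position: [0.5218, -0.0846, 0.2687]
ee_rot: [-0.0, -0.083, 0.997, 0.0]
contact_force: [-0.9, 0.3, -0.2]
grip_width: 0.009
gripper_force: 78.0
```

```bash
python3 - <<'E'
from h import *
plan(.522,-.0842,.2435,99.7)
E
```

```text
t 13.65 pos [ 0.5218 -0.0846  0.2687] yaw 99.54 toolz [-4.e-04  0.e+00 -1.e+00] j [ 0.01  0.44  0.07  1.97 -0.04  0.74  1.84] F [-0.9  0.3 -0.2] T [ 0.01 -0.02  0.02] w 0.009 78.0
rot z total -0.0029 offset/40mm after turn [-0.006  0.009  0.63 ] tilt fix (rotvec tool) [ 0.0001 -0.0004  0.    ]
```

Call:
{"fn": "send_rows", "kwargs": {
  "deltas": [
    {"offset":[0,0.005,0.06],"rotation":[0,0,0]},
    {"offset":[0,0,0.06],"rotation":[0,0,0]},
    {"offset":[0,0,0.05],"rotation":[0,0,0]},
    {"offset":[0,0,0.03],"rotation":[0,0,0]},
    {"offset":[0,0,0],"rotation":[0,0,0]}
  ]
}}

```text
t: 14.07
position: [0.522, -0.0848, 0.2609]
ee_rot: [0.0, -0.083, 0.997, -0.0]
contact_force: [1.5, -2.8, -1.7]
grip_width: 0.0091
gripper_force: 77.8
```

Call:
{"fn": "send_rows", "kwargs": {
  "deltas": [
    {"offset":[0,-0.01,0.04],"rotation":[0,0,0]},
    {"offset":[0,0,0.03],"rotation":[0,0,0]},
    {"offset":[0,0,0.03],"rotation":[0,0,0.04]},
    {"offset":[0,0,0],"rotation":[0,0,-0.08]},
    {"offset":[0,0,0],"rotation":[0,0,0.08]},
    {"offset":[0,0,0],"rotation":[0,0,-0.04]},
    {"offset":[0,0,0],"rotation":[0,0,0]}
  ]
}}

```text
t: 14.65
position: [0.522, -0.0849, 0.257]
ee_rot: [0.0, -0.084, 0.996, -0.0]
contact_force: [0.4, -2.4, 0.8]
grip_width: 0.0091
gripper_force: 78.4
```

Tip is at about 43.3 mm, past the first pins. Carrying on to the second set.

Call:
{"fn": "send_rows", "kwargs": {
  "deltas": [
    {"offset":[0,-0.01,0.05],"rotation":[0,0,0]},
    {"offset":[0,0,0.05],"rotation":[0,0,0]},
    {"offset":[0,0,0.05],"rotation":[0,0,0.04]},
    {"offset":[0,0,0.03],"rotation":[0,0,-0.08]},
    {"offset":[0,0,0],"rotation":[0,0,0.08]},
    {"offset":[0,0,0],"rotation":[0,0,-0.08]},
    {"offset":[0,0,0],"rotation":[0,0,0.04]},
    {"offset":[0,0,0],"rotation":[0,0,0]}
  ]
}}

```text
t: 15.32
position: [0.5216, -0.0846, 0.2493]
ee_rot: [-0.001, -0.082, 0.997, 0.001]
contact_force: [0.3, 0.1, -1.7]
grip_width: 0.0088
gripper_force: 78.2
```

```bash
python3 - <<'E'
from h import *
plan(.522,-.0842,.2435,99.7)
E
```

```text
t 15.32 pos [ 0.5216 -0.0846  0.2493] yaw 99.42 toolz [-1.2e-03  9.0e-04 -1.0e+00] j [ 0.01  0.47  0.06  1.98 -0.04  0.7   1.84] F [ 0.3  0.1 -1.7] T [ 0.3  -0.02 -0.1 ] w 0.0088 78.2
rot z total -0.0049 offset/40mm after turn [-0.011  0.009  0.146] tilt fix (rotvec tool) [ 0.0011 -0.001  -0.    ]
```

Call:
{"fn": "send_rows", "kwargs": {
  "deltas": [
    {"offset":[0,0,0.05],"rotation":[0,0,0]},
    {"offset":[0,0,0.05],"rotation":[0,0,0]},
    {"offset":[0,0,0.05],"rotation":[0,0,0.04]},
    {"offset":[0,0,0.03],"rotation":[0,0,-0.08]},
    {"offset":[0,0,0.02],"rotation":[0,0,0.04]},
    {"offset":[0,0,0],"rotation":[0,0,0]},
    {"offset":[0,0,0],"rotation":[0,0,0]}
  ]
}}

```text
t: 15.9
position: [0.5221, -0.0849, 0.2433]
ee_rot: [0.001, -0.083, 0.997, 0.0]
contact_force: [-6.1, 0.6, 23.1]
grip_width: 0.0091
gripper_force: 82.2
```

Call:
{"fn": "send_rows", "kwargs": {
  "deltas": [
    {"offset":[0,0,-0.02],"rotation":[0,0,0.05]},
    {"offset":[0,0,0],"rotation":[0,0,0.1]},
    {"offset":[0,0,0],"rotation":[0,0,0.1]},
    {"offset":[0,0,0],"rotation":[0,0,0.1]},
    {"offset":[0,0,0],"rotation":[0,0,0.1]},
    {"offset":[0,0,0],"rotation":[0,0,0.1]},
    {"offset":[0,0,0],"rotation":[0,0,0.1]},
    {"offset":[0,0,0],"rotation":[0,0,0.1]},
    {"offset":[0,0,0],"rotation":[0,0,0.05]},
    {"offset":[0,0,0],"rotation":[0,0,0]}
  ]
}}

```text
t: 16.73
position: [0.522, -0.0839, 0.2434]
ee_rot: [-0.0, 0.312, 0.95, 0.001]
contact_force: [-4.7, 3.7, 15.2]
grip_width: 0.0089
gripper_force: 81.2
```

```bash
python3 - <<'E'
from h import *
plan(.522,-.0842,.2435,9.7)
E
```

```text
t 16.73 pos [ 0.522  -0.0839  0.2434] yaw 53.6 toolz [ 3.0e-04  1.7e-03 -1.0e+00] j [-0.15  0.49  0.28  2.   -0.21  0.68  1.2 ] F [-4.7  3.7 15.2] T [1.07 1.03 0.01] w 0.0089 81.2
rot z total 0.7662 offset/40mm after turn [-0.006 -0.002 -0.001] tilt fix (rotvec tool) [ 0.0015 -0.0008  0.    ]
```

Call:
{"fn": "send_rows", "kwargs": {
  "deltas": [
    {"offset":[0,0,0],"rotation":[0,0,0.05]},
    {"offset":[0,0,0],"rotation":[0,0,0.1]},
    {"offset":[0,0,0],"rotation":[0,0,0.1]},
    {"offset":[0,0,0],"rotation":[0,0,0.1]},
    {"offset":[0,0,0],"rotation":[0,0,0.1]},
    {"offset":[0,0,0],"rotation":[0,0,0.1]},
    {"offset":[0,0,0],"rotation":[0,0,0.1]},
    {"offset":[0,0,0],"rotation":[0,0,0.1]},
    {"offset":[0,0,0],"rotation":[0,0,0.05]},
    {"offset":[0,0,0],"rotation":[0,0,0.05]},
    {"offset":[0,0,0],"rotation":[0,0,0]},
    {"offset":[0,0,0],"rotation":[0,0,0]}
  ]
}}

```text
t: 17.73
position: [0.5224, -0.0838, 0.2434]
ee_rot: [-0.0, 0.675, 0.738, 0.001]
contact_force: [-2.7, 6.1, 14.7]
grip_width: 0.0091
gripper_force: 81.1
```

```bash
python3 - <<'E'
from h import *
plan(.522,-.0842,.2435,9.7)
E
```

```text
t 17.73 pos [ 0.5224 -0.0838  0.2434] yaw 5.1 toolz [ 9.0e-04  2.2e-03 -1.0e+00] j [-0.32  0.52  0.52  2.01 -0.39  0.71  0.54] F [-2.7  6.1 14.7] T [1.28 0.64 0.17] w 0.0091 81.1
rot z total -0.0803 offset/40mm after turn [-0.009 -0.012 -0.001] tilt fix (rotvec tool) [ 0.0011 -0.0022  0.    ]
```

Call:
{"fn": "send_rows", "kwargs": {
  "deltas": [
    {"offset":[0,0,0],"rotation":[0,0,0.04]},
    {"offset":[0,0,0],"rotation":[0,0,0.04]},
    {"offset":[0,0,0],"rotation":[0,0,0.03]},
    {"offset":[0,0,0],"rotation":[0,0,0]},
    {"offset":[0,0,0],"rotation":[0,0,0]}
  ]
}}

```text
t: 18.15
position: [0.5225, -0.0838, 0.2434]
ee_rot: [-0.0, 0.714, 0.7, 0.001]
contact_force: [-3.3, 5.2, 14.9]
grip_width: 0.0085
gripper_force: 81.0
```

```bash
python3 - <<'E'
from h import *
plan(.522,-.0842,.2435,9.7)
E
```

```text
t 18.15 pos [ 0.5225 -0.0838  0.2434] yaw -1.15 toolz [ 0.0012  0.002  -1.    ] j [-0.34  0.52  0.55  2.01 -0.42  0.71  0.45] F [-3.3  5.2 14.9] T [1.04 0.54 0.44] w 0.0085 81.0
rot z total -0.1893 offset/40mm after turn [-0.007 -0.015 -0.001] tilt fix (rotvec tool) [ 0.0011 -0.002   0.    ]
```

Call:
{"fn": "send_rows", "kwargs": {
  "deltas": [
    {"offset":[0,0,0],"rotation":[0,0,0.03]},
    {"offset":[0,0,0],"rotation":[0,0,0]},
    {"offset":[0,0,0],"rotation":[0,0,0]},
    {"offset":[0,0,0],"rotation":[0,0,0]},
    {"offset":[0,0,0],"rotation":[0,0,0]},
    {"offset":[0,0,0],"rotation":[0,0,0]},
    {"offset":[0,0,0],"rotation":[0,0,0]},
    {"offset":[0,0,0],"rotation":[0,0,0]}
  ]
}}

```text
t: 18.82
position: [0.5226, -0.0839, 0.2434]
ee_rot: [-0.0, 0.724, 0.69, 0.001]
contact_force: [-2.1, 4.2, 14.2]
grip_width: 0.0086
gripper_force: 81.5
```

```bash
python3 - <<'E'
from h import *
plan(.522,-.0842,.2435,9.7)
c=cap('top');d=cap('wrist');cv2.imwrite('pics/end.png',np.hstack([cv2.resize(x['image'][:,:,::-1],(400,300),interpolation=cv2.INTER_AREA) for x in (c,d)]))
E
```

```text
t 18.82 pos [ 0.5226 -0.0839  0.2434] yaw -2.81 toolz [ 0.0012  0.0018 -1.    ] j [-0.35  0.53  0.56  2.01 -0.42  0.72  0.43] F [-2.1  4.2 14.2] T [1.   0.6  0.84] w 0.0086 81.5
rot z total -0.2184 offset/40mm after turn [-0.006 -0.016 -0.001] tilt fix (rotvec tool) [ 0.0011 -0.0019 -0.    ]
```

View pics/end.png

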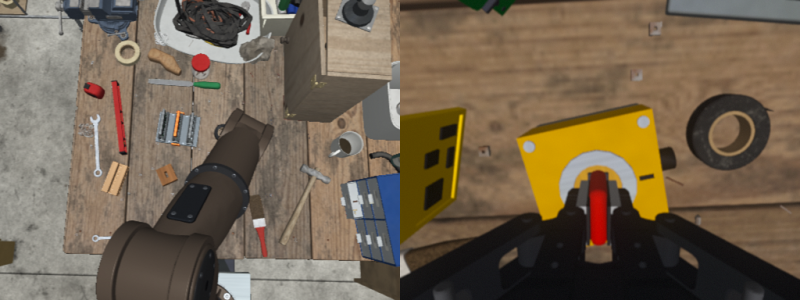

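The torque has climbed to 0.84 N m, so the key is hard against its stop with about 14 N of downward push. The picture shows the orange card in the rack's middle slot (177,127 in the left half) and everything else undisturbed. Handing in.

```bash
python3 -c "
from bench import robot
print(robot.finish_job())"
```

```text
the job is handed in; nothing more can be done
None
```

I handed the job in at about 19 s: the spare card stands on the floor of the free slot, released, and the red key is fully home, turned clockwise to its stop and still gripped. No verdict came back.

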